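# Clear and fold the splash guard

### The arm

A 6-joint arm with a two-finger parallel gripper is mounted at the origin on the work surface. World frame = base frame: x ahead of the robot, y to its left, z up, the work surface at z = 0. Lengths are in m, angles in degrees, forces in N, time in s.
With the tool pointing down it reaches from about 0.35 to 0.875 m from the base axis. Payload 4.2 kg.
Tool frame: the origin (TCP) lies at the very end of the fingers, on their centre line; the grasp point (between the pads) lies 19 mm behind it; z points along the fingers, y is the line along which they close (so a half turn about z gives the same grasp; the last joint's range is limited). The gripper opens to 87 mm and grips with 3 to 60 N. Pads are 19 mm wide; open, the fingers measure 117 mm over their backs; the gripper's body (75 mm by 190 mm) begins 51 mm behind the grasp point.
Start: joints at [85.692, 22.042, 0.453, 0, -68.411, -14.817], TCP at [0.205, 0.59, 0.195] pointing down, gripper open.
Joint ranges: [-179.83, 179.83], [-69.29, 118.12], [-61.27, 80.66], [-181.25, 117.63], [-171.15, -9.14], [-177.46, 177.46]. Speed limits (degrees/s): [159.86, 159.86, 180, 180, 180, 180].

### API

Orientations are given as a 3x3 rotation matrix whose columns are the frame's x, y, z axes.
In Python, from station import * gives the robot as it stands.
- The arm moves only by the shell command python3 -m pendant 'ROWS'. ROWS is JSON, a list of rows, each an object of numbers: "x", "y", "z": the shift along the world's x, y, z normalised to -1 to 1, where 1 is 250 mm; "rx", "ry", "rz": the turn, a rotation vector about the world's x, y, z normalised to -1 to 1, where 1 is 180 degrees; "claw": the opening, from 0 (shut) to 1 (fully open). A call has exactly 8 rows; each row is the pose to reach, as a shift and turn from the pose commanded when the call began, turning the shorter way round; what a row does not reach only later rows make up. A row lasts 1/8 s, in which the tool goes at most 62.5 mm and 10.7 degrees, less where a joint would pass 70% of its speed; a pose out of reach is approached as far as the arm can. A call with a number of a shift or a turn outside -1 to 1 is refused whole. A call with a gripper value outside its range is refused whole. The fingers move at their own pace and stop on an object; the grip force is fixed at half the most. Time passes only in rows, so rows that repeat a pose let the fingers close, or fill a call up. It gives the time, the measured TCP pose, the force, the opening and the grip force at its end, in the units of the state.
- sense(): the state, without advancing time (a new reading comes with each control period).
- capture(name): name is "scene" or "top"; returns a dict with "color" (480x640x3 uint8, red, green, blue), "mtx" (3x3 intrinsics, pixels), "k1" (the pictures are not rectified: a ray, as slopes to the right and down, at radius r is drawn at 1 + k1 r^2 times it, then the intrinsics apply), "world_to_cam" (4x4, takes a point from world to camera coordinates). Camera axes: x right, y up, looking along -z (the intrinsics and any distortion apply to the point x, -y, -z); pixel columns grow to the right and rows downward; lengths in m; the calibration is good to about 2 mm. A picture is of the moment at which its call begins. There is no depth.
- finish_job(): hands the job in; it is judged then, once.
Trained networks look in a picture, given as the dict that the camera call returned (one of the last four; its "shot" number tells which), for a name from the list of things; names that differ only in an ending like _2 or _b are one class to them, and where a whole thing is asked for, a point or a joint stands for the part that bears it (a point fixed in the world has none). Each returns a list of dicts, best first, with "conf" (0 to 1); they miss things now and then, are a little off and sometimes report something else, mostly with a low value. They report only what shows in the picture. A call takes as long as a camera call. They do not tell look-alikes from the thing itself.
- search_frame(picture, label): "centre" ([column, row] in pixels, amid what is visible of it).
- regions_of(picture, label): "region" (480x640 bool, what is visible of it) and "centre" ([column, row] in pixels, amid what is visible of it).
The state is a dict: "time_s": time; "joints": joint angles; "joint_velocities": joint speeds; "effort": joint torques, N m; "tcp_pos": TCP position; "ee_rot": TCP orientation; "wrist_force": force on the tool from outside, world axes, zero at the start; "moment": the same for the moment, N m; "gripper_width": opening from 0.0 (shut) to 1.0 (fully open); "gripper_force": force on a finger pad.
Only numpy, scipy, OpenCV 4.12 (cv2) and the standard library are available. Lean on these libraries where they do the work, as an engineer would, in place of code of your own. Each camera call takes 0.05 s, during which the arm holds its last target. There are 200 camera calls.

### The job

Cooking is done: lift the pepper mill out of the open splash guard and stand it upright, wholly on the round cork mat. Then fold the guard flat against its back, one panel at a time: first the white left wing, next the copper end flap flat against the inside of the blue right wing while that wing still stands open, and last the blue wing with its flap over the white one. Leave everything else on the counter where it stands.

Things in the scene. Friction and masses are not known exactly. Their poses are not given: they have to be found in the camera images.
- guard: Folding splash guard, 150 mm tall. Its dark steel back panel, 260 mm wide (along y) and 10 mm thick, is fixed to the counter. Origin: under the middle of the back panel, on the counter. x points out of its rear, away from the robot; y to the robot's left; z up. The wings stand out on the -x side, towards the robot. A foot plate 8 mm high reaches 55 mm behind it.
- wing_left (a joint): Angle of the white left wing (180 mm long, 10 mm thick). 0 = folded flat, parallel to the back panel, reaching from its left hinge towards -y of the guard; 1.57 = straight out towards the robot; stops at 2.2. Pushing its outer (left) face inwards closes it. It has no spring and stays where left; hinge friction 0.3 N m.
- wing_left_hinge (a point): Upright hinge axis of the white wing, at top edge height (150 mm), in the panel's mid plane; at (-12, 130) mm in the guard's x, y. All three moving panels are upright slabs from 12 to 150 mm above the counter.
- wing_left_tip (a point): Middle of the free end of the white wing's top edge, 180 mm from its hinge.
- wing_right (a joint): Angle of the blue right wing (180 mm long, 10 mm thick). 0 = folded flat, parallel to the back panel, reaching from its right hinge towards +y of the guard; 1.57 = straight out towards the robot; stops at 2.1. Pushing its outer (right) face inwards closes it. No spring; hinge friction 0.5 N m, so it stays put while the flap is lightly pushed.
- wing_right_hinge (a point): Upright hinge axis of the blue wing, at top edge height (150 mm), in its mid plane; at (-36, -130) mm in the guard's x, y. The panels collide: folded up, the layers from the back panel towards the robot are white wing, flap, blue wing, 2 mm apart; folded in another order they block each other.
- wing_right_tip (a point): Middle of the free end of the blue wing's top edge, 180 mm from its hinge; the flap is hinged there.
- flap (a joint): Angle of the copper end flap (120 mm long, 10 mm thick) to the blue wing. 0 = folded flat against the wing's inner (left) face, pointing back to the wing's own hinge; 1.57 = square to the wing, across the mouth of the guard; stops at 2.6. Pushing its outer face (turned to the robot) towards the wing closes it. No spring; hinge friction 0.1 N m.
- flap_hinge (a point): Upright hinge axis of the flap, at top edge height (150 mm), 6 mm off the blue wing's mid plane on its inner side. The flap's mid plane passes 6 mm from this axis, on the side away from the blue wing when folded (then 12 mm between the mid planes of flap and wing).
- flap_tip (a point): Middle of the free end of the flap's top edge, 120 mm along the flap from its hinge.
- mill: Dark wooden pepper mill, 135 mm tall, about 0.2 kg, standing between the wings. 48 mm across at the foot, 36 mm at the waist (55 mm up), 44 mm from 80 to 120 mm up, with a small knob on top. Origin: centre of its underside; z up along it.
- mat: Round cork mat, 130 mm across, 6 mm thick, fixed to the counter. Origin: centre of its underside.
- tile: Square white tile, 120 x 120 x 6 mm, fixed, with the cup on it; not a target. It and the mat lie one to the left and one to the right of the guard, either way round. Origin: centre of its underside.
- cup: Light blue cup on the tile, 68 mm across, 75 mm tall; leave it. Origin: centre of its underside.
- jar: Amber jar with steel lid, 68 mm across, 120 mm tall, left of the guard; leave it. Origin: centre of its underside.
- canister: Red canister, 72 mm across, 110 mm tall, right of the guard; leave it. Origin: centre of its underside.
- bowl: White bowl, 100 mm across, 50 mm tall, in front to the right; leave it. Origin: centre of its underside.
- spatula: Spatula with wooden handle, 240 mm long, lying flat on the counter in front to the left, 20 mm high at most; leave it. Origin: its middle, on the counter; its x points to the blade.
Mind the look-alikes: they are no part of the job. What is shaped like the mill but purple is not meant.

How it is judged:
By the outcome, as a careful person would: the job done as asked, in the order asked, and still so for the second after the job is handed in, with the robot touching nothing.
It also fails if it takes over 72 s, if anything falls off the work surface, if the arm or the gripper's body presses on something with over 40 N, if the wrist force passes 120 N, or if a joint passes its speed limit or range.

## Working session

There is one attempt and no reset: what is moved stays moved. The work goes in short steps, Python scripts to look and compute and a shell command to move; the robot and the scene stay as the last step left them, time stands still between calls to the robot, and variables do not carry over. Pictures are saved under pics/ and viewed, at most 10 in all, crops included, and the job is handed in when it is done.

```bash
mkdir -p pics; ls; cat > h.py <<'E'
from station import *
import numpy as np, cv2, json
def save(img,name): cv2.imwrite('pics/'+name,img[:,:,::-1])
def ray(p,uv):
    K=np.array(p['mtx']);T=np.array(p['world_to_cam']);k=p['k1']
    d=np.array([(uv[0]-K[0,2])/K[0,0],(uv[1]-K[1,2])/K[1,1]]);u=d.copy()
    for _ in range(30): u=d/(1+k*(u@u))
    R=T[:3,:3];o=-R.T@T[:3,3]
    return o,R.T@np.array([u[0],-u[1],-1])
def atz(p,uv,z):
    o,d=ray(p,uv);return o+d*(z-o[2])/d[2]
def proj(p,X):
    K=np.array(p['mtx']);T=np.array(p['world_to_cam']);c=T[:3,:3]@np.asarray(X)+T[:3,3]
    u=np.array([c[0],-c[1]])/-c[2];u=u*(1+p['k1']*(u@u))
    return np.array([K[0,0]*u[0]+K[0,2],K[1,1]*u[1]+K[1,2]])
E
python3 - <<'E'
from h import *
a=capture('scene');b=capture('top')
save(a['color'],'s0.png');save(b['color'],'t0.png')
for n,p in(('scene',a),('top',b)):
    print(n,(-np.array(p['world_to_cam'])[:3,:3].T@np.array(p['world_to_cam'])[:3,3]).round(3),p['k1'])
    for l in ['mill','mat','tile','cup','jar','canister','bowl','spatula','guard','wing_left','wing_right','flap']:
        print(l,[(np.round(r['centre']).tolist(),round(r['conf'],2)) for r in search_frame(p,l)])
print(sense())
E
```

```text
pics
scene [1.231 0.642 0.855] -0.13379284341195383
mill [([228.0, 210.0], 0.73), ([282.0, 245.0], 0.72)]
mat [([472.0, 336.0], 0.8)]
tile [([216.0, 192.0], 0.91)]
cup [([225.0, 182.0], 0.92)]
jar [([389.0, 375.0], 0.85)]
canister [([172.0, 218.0], 0.79), ([470.0, 338.0], 0.27)]
bowl [([290.0, 178.0], 0.72)]
spatula [([473.0, 273.0], 0.83), ([350.0, 275.0], 0.56)]
guard [([292.0, 271.0], 0.9)]
wing_left [([351.0, 276.0], 0.58)]
wing_right [([298.0, 218.0], 0.68), ([217.0, 197.0], 0.65), ([471.0, 336.0], 0.64)]
flap [([321.0, 218.0], 0.63), ([472.0, 274.0], 0.36)]
top [0.383 0.    1.239] -0.041456215477988764
mill [([410.0, 214.0], 0.81), ([342.0, 213.0], 0.78)]
mat [([194.0, 276.0], 0.97)]
tile [([473.0, 268.0], 0.77), ([348.0, 266.0], 0.4)]
cup [([476.0, 258.0], 0.93), ([474.0, 269.0], 0.24)]
jar [([200.0, 181.0], 0.81), ([478.0, 259.0], 0.19)]
canister [([452.0, 184.0], 0.96)]
bowl [([429.0, 312.0], 0.6), ([279.0, 223.0], 0.23)]
spatula [([221.0, 327.0], 0.64)]
guard [([332.0, 190.0], 0.78)]
wing_left [([277.0, 222.0], 0.91), ([368.0, 248.0], 0.49)]
wing_right [([372.0, 247.0], 0.71)]
flap [([348.0, 267.0], 0.81)]
{'time_s': 1.3, 'joints': array([ 8.56919368e+01,  2.20424413e+01,  4.51477789e-01,  1.35162206e-03,
       -6.84108573e+01, -1.48176323e+01]), 'joint_velocities': array([ 0.00647198, -0.02139348,  0.08256489, -0.01538592, -0.0376736 ,
        0.03445333]), 'effort': array([ 8.43455855e-04, -3.90481353e+01,  1.87612349e+01,  4.22426909e+00,
        1.53250806e-02, -2.74129007e-05]), 'tcp_pos': array([0.2047426 , 0.59048646, 0.19473769]), 'ee_rot': array([[ 9.44804914e-01, -3.27633446e-01,  1.94861522e-05],
       [-3.27633445e-01, -9.44804914e-01, -3.33366049e-05],
       [ 2.93327991e-05,  2.51122729e-05, -9.99999999e-01]]), 'wrist_force': array([-0.42093118,  0.02725173,  0.9417576 ]), 'moment': array([0.0273744 , 0.06262291, 0.07507163]), 'gripper_force': 0.0, 'gripper_width': 1.0005197489788036}
```

```bash
python3 - <<'E'
import cv2
a=cv2.imread('pics/t0.png')[130:370,150:510];cv2.imwrite('pics/t0c.png',cv2.resize(a,(800,533),interpolation=cv2.INTER_CUBIC))
E
```

```text
(no output)
```

View pics/t0c.png

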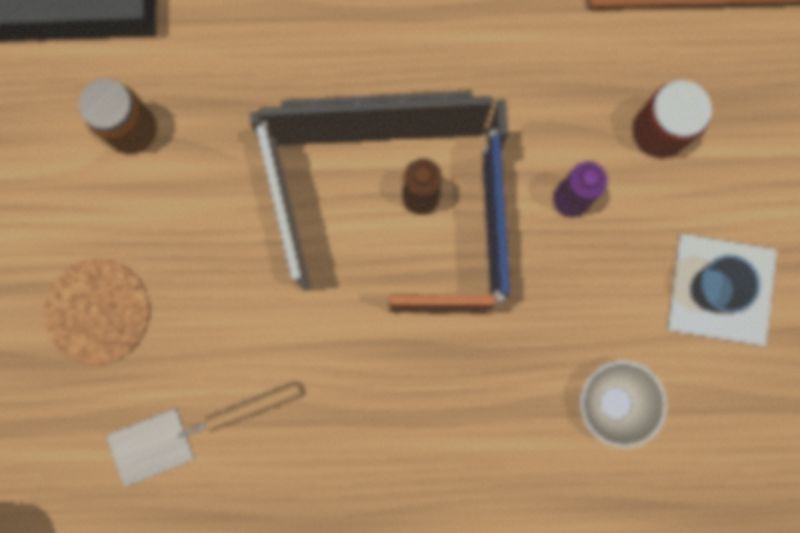

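View pics/s0.png

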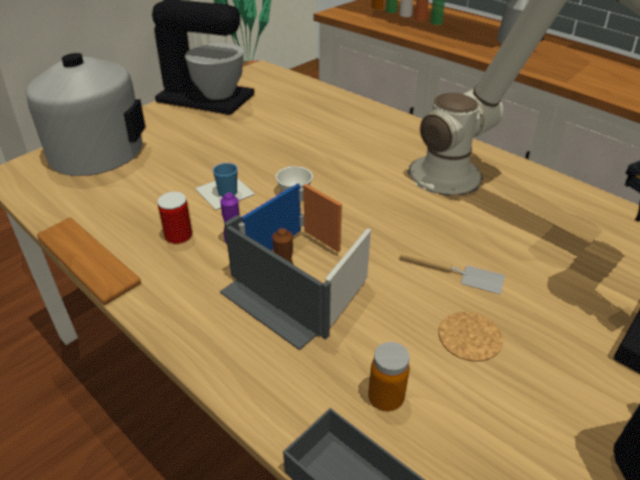

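The top view (crop coordinates) shows the brown mill at (423,185) between the wings and the purple look-alike at (580,190) outside the blue wing. The cork mat is at left (97,311) and the tile with the cup at right (722,290). The white wing runs (262,122)→(297,279), the blue one (494,131)→(503,293), and the flap (497,300)→(389,300).

The mill could be confused with the brown one at full-frame (340,213) or the purple one at (410,214). I choose the brown one between the wings and will check it in a crop.

```bash
python3 - <<'E'
from h import *
b=capture('top');a=capture('scene')
f=lambda c:(c[0]/2.2222+150,c[1]/2.2222+130)
for n,c in dict(wlh=(262,122),wlt=(297,279),wrh=(494,131),wrt=(503,293),fh=(499,300),ft=(389,300),backL=(253,117),backR=(503,103)).items():
    print(n,atz(b,f(c),.15).round(3))
for l,z in (('mat',.006),('jar',.12),('canister',.11),('bowl',.05),('cup',.075)):
    print(l,atz(b,regions_of(b,l)[0]['centre'],z).round(3))
print('knob',atz(b,f((423,166)),.13).round(3),'purple',atz(b,f((589,178)),.13).round(3))
for r in regions_of(a,'mill'): print('scene mill',r['centre'],r['conf'],atz(a,r['centre'],.12))
im=b['color'][160:290,240:440];save(cv2.resize(im,(800,520),interpolation=cv2.INTER_CUBIC),'c1.png')
E
```

```text
wlh [0.677 0.146 0.15 ]
wlt [0.501 0.11  0.15 ]
wrh [ 0.658 -0.11   0.15 ]
wrt [ 0.48  -0.111  0.15 ]
fh [ 0.472 -0.107  0.15 ]
ft [0.476 0.011 0.15 ]
backL [0.683 0.156 0.15 ]
backR [ 0.69  -0.121  0.15 ]
mat [0.479 0.372 0.006]
jar [0.695 0.315 0.12 ]
canister [ 0.674 -0.309  0.11 ]
bowl [ 0.356 -0.248  0.05 ]
cup [ 0.489 -0.379  0.075]
knob [ 0.626 -0.031  0.13 ] purple [ 0.607 -0.215  0.13 ]
scene mill [227.6, 208.8] 0.85 [ 0.63269261 -0.19096728  0.12      ]
scene mill [281.9, 244.3] 0.83 [ 0.63653195 -0.01086309  0.12      ]
```

View pics/c1.png

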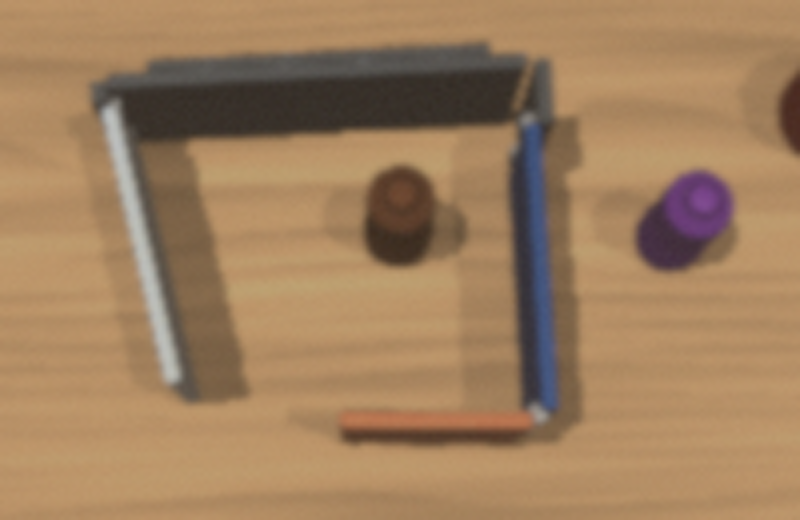

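The crop shows the brown mill with its knob at (400,190), clearly inside the guard. The purple one at (700,200) is outside it and stays. Panel ends in the crop: white (110,100)→(175,382), blue (530,115)→(545,408), flap tip (342,420).

```bash
python3 - <<'E'
from h import *
b=capture('top')
f=lambda c:(c[0]/4+240,c[1]/4+160)
P={}
for n,c,z in (('wlh',(110,100),.15),('wlt',(176,381),.15),('wrh',(530,118),.15),('wrt',(546,410),.15),('ft',(342,421),.15),('knob',(400,190),.135),('shoulder',(400,197),.12),('footfront',(398,266),0),('bfL',(140,139),0),('bfR',(520,124),0),('btL',(115,98),.15),('btR',(520,66),.15),('purpleknob',(703,200),.135)):
    P[n]=atz(b,f(c),z);print(n,P[n].round(3))
d=P['wlh']-P['wrh'];th=np.arctan2(d[1],d[0])-np.arctan2(.26,.024);print('yaw',np.degrees(th))
for k in('wlh','wlt'),('wrh','wrt'):
    e=P[k[1]]-P[k[0]];print(np.linalg.norm(e),np.degrees(np.arctan2(e[1],e[0])))
m=regions_of(b,'mat')[0]['region'];r,c=np.nonzero(m);print('mat ext',atz(b,(c.min(),276),.006),atz(b,(c.max(),276),.006),atz(b,(194,r.min()),.006),atz(b,(194,r.max()),.006))
R=sense()['ee_rot'];print(np.degrees(np.arctan2(R[1,1],R[0,1])))
E
```

```text
wlh [0.677 0.147 0.15 ]
wlt [0.502 0.109 0.15 ]
wrh [ 0.657 -0.11   0.15 ]
wrt [ 0.478 -0.112  0.15 ]
ft [0.475 0.01  0.15 ]
knob [ 0.618 -0.03   0.135]
shoulder [ 0.617 -0.03   0.12 ]
footfront [ 0.593 -0.03   0.   ]
bfL [0.688 0.146 0.   ]
bfR [ 0.691 -0.118  0.   ]
btL [0.678 0.144 0.15 ]
btR [ 0.69  -0.105  0.15 ]
purpleknob [ 0.606 -0.216  0.135]
yaw 0.922847698026226
0.17859437653082644 -167.69582218037132
0.17882464086923416 -179.4589603306499
mat ext [0.4700915  0.43449911 0.006     ] [0.46674146 0.30833565 0.006     ] [0.55041725 0.36960807 0.006     ] [0.41983134 0.36792151 0.006     ]
-109.12499356483671
```

```bash
python3 -m pendant '[{"z":0.34,"claw":1},{"x":0.2,"y":-0.2,"z":0.34,"rz":0.05,"claw":1},{"x":0.3,"y":-0.4,"z":0.34,"rz":0.11,"claw":1},{"x":0.45,"y":-0.6,"z":0.34,"rz":0.11,"claw":1},{"x":0.6,"y":-0.75,"z":0.34,"rz":0.11,"claw":1},{"x":0.7,"y":-0.9,"z":0.34,"rz":0.11,"claw":1},{"x":0.8,"y":-1,"z":0.34,"rz":0.11,"claw":1},{"x":0.8,"y":-1,"z":0.34,"rz":0.11,"claw":1}]'
python3 -m pendant '[{"x":0.15,"y":-0.2,"claw":1},{"x":0.3,"y":-0.4,"claw":1},{"x":0.45,"y":-0.6,"claw":1},{"x":0.6,"y":-0.8,"claw":1},{"x":0.75,"y":-1,"claw":1},{"x":0.85,"y":-1,"claw":1},{"x":0.85,"y":-1,"claw":1},{"x":0.85,"y":-1,"claw":1}]'
python3 -m pendant '[{"y":-0.2,"claw":1},{"y":-0.4,"claw":1},{"y":-0.48,"claw":1},{"y":-0.48,"claw":1},{"y":-0.48,"z":-0.1,"claw":1},{"y":-0.48,"z":-0.2,"claw":1},{"y":-0.48,"z":-0.3,"claw":1},{"y":-0.48,"z":-0.3,"claw":1}]'
```

```text
$[0]: bad value
$[0]: bad value
$[0]: bad value
```

```bash
python3 -m pendant '[{"x":0,"y":0,"z":0.34,"rx":0,"ry":0,"rz":0,"claw":1},{"x":0.2,"y":-0.2,"z":0.34,"rx":0,"ry":0,"rz":0.05,"claw":1},{"x":0.3,"y":-0.4,"z":0.34,"rx":0,"ry":0,"rz":0.11,"claw":1},{"x":0.45,"y":-0.6,"z":0.34,"rx":0,"ry":0,"rz":0.11,"claw":1},{"x":0.6,"y":-0.75,"z":0.34,"rx":0,"ry":0,"rz":0.11,"claw":1},{"x":0.7,"y":-0.9,"z":0.34,"rx":0,"ry":0,"rz":0.11,"claw":1},{"x":0.8,"y":-1,"z":0.34,"rx":0,"ry":0,"rz":0.11,"claw":1},{"x":0.8,"y":-1,"z":0.34,"rx":0,"ry":0,"rz":0.11,"claw":1}]'
```

```text
time_s: 2.8
tcp_pos: [0.4059, 0.3389, 0.28]
ee_rot: [[1.0, 0.008, 0.0], [0.008, -1.0, 0.0], [0.0, -0.0, -1.0]]
wrist_force: [-1.0, -0.6, -0.4]
gripper_width: 0.998
gripper_force: 0.0
```

```bash
python3 -m pendant '[{"x":0.15,"y":-0.2,"z":0,"rx":0,"ry":0,"rz":0,"claw":1},{"x":0.3,"y":-0.4,"z":0,"rx":0,"ry":0,"rz":0,"claw":1},{"x":0.45,"y":-0.6,"z":0,"rx":0,"ry":0,"rz":0,"claw":1},{"x":0.6,"y":-0.8,"z":0,"rx":0,"ry":0,"rz":0,"claw":1},{"x":0.75,"y":-0.95,"z":0,"rx":0,"ry":0,"rz":0,"claw":1},{"x":0.845,"y":-1,"z":0,"rx":0,"ry":0,"rz":0,"claw":1},{"x":0.845,"y":-1,"z":0,"rx":0,"ry":0,"rz":0,"claw":1},{"x":0.845,"y":-1,"z":0,"rx":0,"ry":0,"rz":0,"claw":1}]'
python3 -m pendant '[{"x":0,"y":-0.2,"z":0,"rx":0,"ry":0,"rz":0,"claw":1},{"x":0,"y":-0.4,"z":0,"rx":0,"ry":0,"rz":0,"claw":1},{"x":0,"y":-0.475,"z":0,"rx":0,"ry":0,"rz":0,"claw":1},{"x":0,"y":-0.475,"z":-0.05,"rx":0,"ry":0,"rz":0,"claw":1},{"x":0,"y":-0.475,"z":-0.15,"rx":0,"ry":0,"rz":0,"claw":1},{"x":0,"y":-0.475,"z":-0.25,"rx":0,"ry":0,"rz":0,"claw":1},{"x":0,"y":-0.475,"z":-0.3,"rx":0,"ry":0,"rz":0,"claw":1},{"x":0,"y":-0.475,"z":-0.3,"rx":0,"ry":0,"rz":0,"claw":1}]'
python3 - <<'E'
from h import *
a=capture('scene');save(cv2.resize(a['color'][120:340,150:450],(800,587),interpolation=cv2.INTER_CUBIC),'s1.png')
E
```

```text
time_s: 3.8
tcp_pos: [0.6155, 0.0914, 0.2795]
ee_rot: [[1.0, 0.013, -0.001], [0.013, -1.0, 0.0], [-0.001, -0.0, -1.0]]
wrist_force: [-0.0, -0.4, 0.9]
gripper_width: 1.001
gripper_force: 0.0
time_s: 4.8
tcp_pos: [0.6155, -0.0272, 0.2037]
ee_rot: [[1.0, 0.013, -0.002], [0.013, -1.0, -0.0], [-0.002, 0.0, -1.0]]
wrist_force: [-0.3, 0.7, 0.3]
gripper_width: 0.997
gripper_force: 0.0
```

View pics/s1.png

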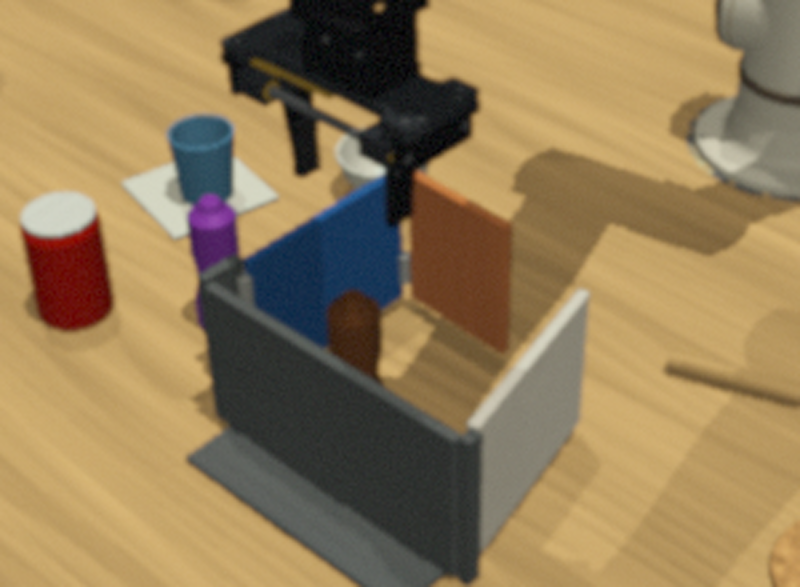

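The gripper at (350,100) is open above the mill at (355,330), with its fingers straddling it. I descend and grip.

```bash
python3 -m pendant '[{"x":0.005,"y":-0.01,"z":-0.1,"rx":0,"ry":0,"rz":0,"claw":1},{"x":0.005,"y":-0.01,"z":-0.2,"rx":0,"ry":0,"rz":0,"claw":1},{"x":0.005,"y":-0.01,"z":-0.3,"rx":0,"ry":0,"rz":0,"claw":1},{"x":0.005,"y":-0.01,"z":-0.4,"rx":0,"ry":0,"rz":0,"claw":1},{"x":0.005,"y":-0.01,"z":-0.445,"rx":0,"ry":0,"rz":0,"claw":1},{"x":0.005,"y":-0.01,"z":-0.445,"rx":0,"ry":0,"rz":0,"claw":1},{"x":0.005,"y":-0.01,"z":-0.445,"rx":0,"ry":0,"rz":0,"claw":0.3},{"x":0.005,"y":-0.01,"z":-0.445,"rx":0,"ry":0,"rz":0,"claw":0.3}]'
python3 -m pendant '[{"x":0,"y":0,"z":0,"rx":0,"ry":0,"rz":0,"claw":0.3},{"x":0,"y":0,"z":0,"rx":0,"ry":0,"rz":0,"claw":0.3},{"x":0,"y":0,"z":0,"rx":0,"ry":0,"rz":0,"claw":0.3},{"x":0,"y":0,"z":0,"rx":0,"ry":0,"rz":0,"claw":0.3},{"x":0,"y":0,"z":0.05,"rx":0,"ry":0,"rz":0,"claw":0.3},{"x":0,"y":0,"z":0.15,"rx":0,"ry":0,"rz":0,"claw":0.3},{"x":0,"y":0,"z":0.25,"rx":0,"ry":0,"rz":0,"claw":0.3},{"x":0,"y":0,"z":0.3,"rx":0,"ry":0,"rz":0,"claw":0.3}]'
```

```text
time_s: 5.85
tcp_pos: [0.618, -0.0307, 0.0947]
ee_rot: [[1.0, 0.012, 0.002], [0.012, -1.0, 0.0], [0.002, -0.0, -1.0]]
wrist_force: [0.2, -0.2, 0.2]
gripper_width: 0.853
gripper_force: 0.0
time_s: 6.85
tcp_pos: [0.6179, -0.0307, 0.1705]
ee_rot: [[1.0, 0.012, 0.003], [0.012, -1.0, 0.0], [0.003, -0.0, -1.0]]
wrist_force: [0.1, 0.3, 0.7]
gripper_width: 0.301
gripper_force: 0.0
```

```bash
python3 - <<'E'
from h import *
a=capture('scene');b=capture('top');
i=cv2.resize(a['color'][170:320,200:400],(533,400),interpolation=cv2.INTER_CUBIC);j=cv2.resize(b['color'][170:290,250:330+80],(533,400),interpolation=cv2.INTER_CUBIC)
save(cv2.resize(np.hstack([i,j]),(800,300)),'s2.png')
E
```

```text
(no output)
```

View pics/s2.png

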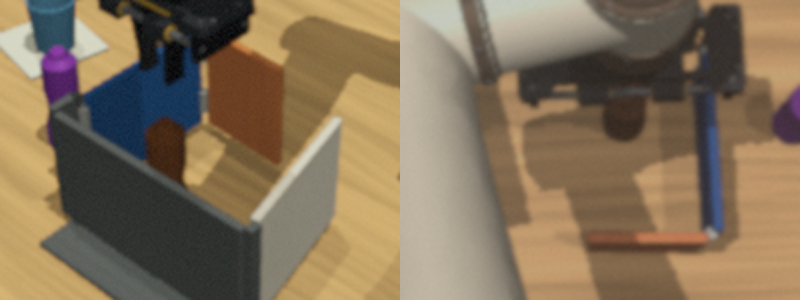

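The fingers at left (160,60) are clear above the mill, which still stands upright at (165,150). The lift began before the fingers had closed. I open, descend and close fully before lifting.

```bash
python3 -m pendant '[{"x":0,"y":0,"z":0,"rx":0,"ry":0,"rz":0,"claw":1},{"x":0,"y":0,"z":0,"rx":0,"ry":0,"rz":0,"claw":1},{"x":0,"y":0,"z":0,"rx":0,"ry":0,"rz":0,"claw":1},{"x":0,"y":0,"z":0,"rx":0,"ry":0,"rz":0,"claw":1},{"x":0,"y":0,"z":0,"rx":0,"ry":0,"rz":0,"claw":1},{"x":0,"y":0,"z":0,"rx":0,"ry":0,"rz":0,"claw":1},{"x":0,"y":0,"z":0,"rx":0,"ry":0,"rz":0,"claw":1},{"x":0,"y":0,"z":0,"rx":0,"ry":0,"rz":0,"claw":1}]'
python3 -m pendant '[{"x":0,"y":0,"z":-0.1,"rx":0,"ry":0,"rz":0,"claw":1},{"x":0,"y":0,"z":-0.2,"rx":0,"ry":0,"rz":0,"claw":1},{"x":0,"y":0,"z":-0.31,"rx":0,"ry":0,"rz":0,"claw":1},{"x":0,"y":0,"z":-0.31,"rx":0,"ry":0,"rz":0,"claw":1},{"x":0,"y":0,"z":-0.31,"rx":0,"ry":0,"rz":0,"claw":0.2},{"x":0,"y":0,"z":-0.31,"rx":0,"ry":0,"rz":0,"claw":0.2},{"x":0,"y":0,"z":-0.31,"rx":0,"ry":0,"rz":0,"claw":0.2},{"x":0,"y":0,"z":-0.31,"rx":0,"ry":0,"rz":0,"claw":0.2}]'
python3 -m pendant '[{"x":0,"y":0,"z":0,"rx":0,"ry":0,"rz":0,"claw":0.2},{"x":0,"y":0,"z":0,"rx":0,"ry":0,"rz":0,"claw":0.2},{"x":0,"y":0,"z":0,"rx":0,"ry":0,"rz":0,"claw":0.2},{"x":0,"y":0,"z":0,"rx":0,"ry":0,"rz":0,"claw":0.2},{"x":0,"y":0,"z":0,"rx":0,"ry":0,"rz":0,"claw":0.2},{"x":0,"y":0,"z":0,"rx":0,"ry":0,"rz":0,"claw":0.2},{"x":0,"y":0,"z":0,"rx":0,"ry":0,"rz":0,"claw":0.2},{"x":0,"y":0,"z":0,"rx":0,"ry":0,"rz":0,"claw":0.2}]'
```

```text
time_s: 7.95
tcp_pos: [0.6172, -0.0307, 0.1685]
ee_rot: [[1.0, 0.012, 0.0], [0.012, -1.0, 0.0], [0.0, -0.0, -1.0]]
wrist_force: [0.1, 0.4, -0.0]
gripper_width: 0.994
gripper_force: 0.0
time_s: 8.95
tcp_pos: [0.6175, -0.0307, 0.0916]
ee_rot: [[1.0, 0.012, 0.001], [0.012, -1.0, 0.0], [0.001, -0.0, -1.0]]
wrist_force: [0.2, 0.1, -1.3]
gripper_width: 0.631
gripper_force: 0.0
time_s: 9.95
tcp_pos: [0.6172, -0.0308, 0.0909]
ee_rot: [[1.0, 0.012, -0.0], [0.012, -1.0, 0.0], [-0.0, -0.0, -1.0]]
wrist_force: [0.2, 0.3, -1.4]
gripper_width: 0.462
gripper_force: 26.7
```

```bash
python3 -m pendant '[{"x":0,"y":0,"z":0.05,"rx":0,"ry":0,"rz":0,"claw":0.2},{"x":0,"y":0,"z":0.15,"rx":0,"ry":0,"rz":0,"claw":0.2},{"x":0,"y":0,"z":0.25,"rx":0,"ry":0,"rz":0,"claw":0.2},{"x":0,"y":0,"z":0.37,"rx":0,"ry":0,"rz":0,"claw":0.2},{"x":0,"y":0,"z":0.5,"rx":0,"ry":0,"rz":0,"claw":0.2},{"x":0,"y":0,"z":0.65,"rx":0,"ry":0,"rz":0,"claw":0.2},{"x":0,"y":0,"z":0.75,"rx":0,"ry":0,"rz":0,"claw":0.2},{"x":0,"y":0,"z":0.76,"rx":0,"ry":0,"rz":0,"claw":0.2}]'
```

```text
time_s: 10.95
tcp_pos: [0.6181, -0.0307, 0.2839]
ee_rot: [[1.0, 0.012, 0.005], [0.012, -1.0, 0.001], [0.005, -0.001, -1.0]]
wrist_force: [0.4, 0.5, -1.3]
gripper_width: 0.459
gripper_force: 26.5
```

```bash
python3 -m pendant '[{"x":-0.03,"y":0.08,"z":0,"rx":0,"ry":0,"rz":0,"claw":0.2},{"x":-0.08,"y":0.22,"z":0,"rx":0,"ry":0,"rz":0,"claw":0.2},{"x":-0.13,"y":0.37,"z":0,"rx":0,"ry":0,"rz":0,"claw":0.2},{"x":-0.18,"y":0.53,"z":0,"rx":0,"ry":0,"rz":0,"claw":0.2},{"x":-0.24,"y":0.69,"z":0,"rx":0,"ry":0,"rz":0,"claw":0.2},{"x":-0.28,"y":0.82,"z":0,"rx":0,"ry":0,"rz":0,"claw":0.2},{"x":-0.32,"y":0.92,"z":0,"rx":0,"ry":0,"rz":0,"claw":0.2},{"x":-0.35,"y":1,"z":0,"rx":0,"ry":0,"rz":0,"claw":0.2}]'
python3 -m pendant '[{"x":-0.06,"y":0.15,"z":-0.05,"rx":0,"ry":0,"rz":0,"claw":0.2},{"x":-0.12,"y":0.35,"z":-0.12,"rx":0,"ry":0,"rz":0,"claw":0.2},{"x":-0.17,"y":0.5,"z":-0.22,"rx":0,"ry":0,"rz":0,"claw":0.2},{"x":-0.194,"y":0.6,"z":-0.32,"rx":0,"ry":0,"rz":0,"claw":0.2},{"x":-0.194,"y":0.608,"z":-0.42,"rx":0,"ry":0,"rz":0,"claw":0.2},{"x":-0.194,"y":0.608,"z":-0.52,"rx":0,"ry":0,"rz":0,"claw":0.2},{"x":-0.194,"y":0.608,"z":-0.58,"rx":0,"ry":0,"rz":0,"claw":0.2},{"x":-0.194,"y":0.608,"z":-0.6,"rx":0,"ry":0,"rz":0,"claw":0.2}]'
python3 - <<'E'
from h import *
a=capture('scene');save(cv2.resize(a['color'][190:400,340:620],(800,600),interpolation=cv2.INTER_CUBIC),'s3.png')
E
```

```text
time_s: 11.95
tcp_pos: [0.528, 0.2206, 0.2796]
ee_rot: [[1.0, 0.013, -0.003], [0.013, -1.0, -0.001], [-0.003, 0.001, -1.0]]
wrist_force: [0.2, -0.6, -1.1]
gripper_width: 0.464
gripper_force: 26.5
time_s: 12.95
tcp_pos: [0.4808, 0.3708, 0.1299]
ee_rot: [[1.0, 0.012, -0.001], [0.012, -1.0, -0.002], [-0.001, 0.002, -1.0]]
wrist_force: [0.3, 0.4, -0.7]
gripper_width: 0.459
gripper_force: 26.5
```

View pics/s3.png

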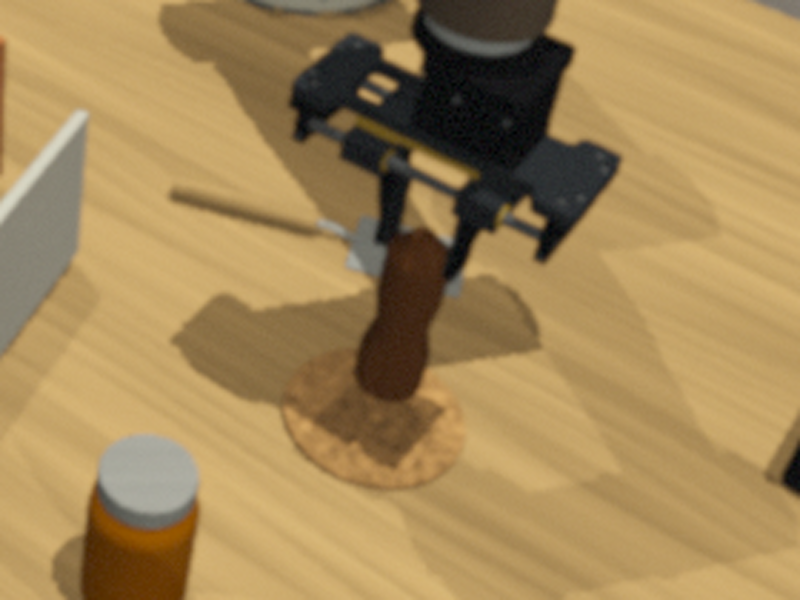

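The mill hangs in the grip above the mat: top (418,245), foot (392,385), mat centre (375,418) in the crop. I check its tilt by projection.

```bash
python3 - <<'E'
from h import *
a=capture('scene');b=capture('top')
g=lambda c:np.round((c-[340,190])*800/280).astype(int)
for zt in (.15-.006,.17): print([g(proj(a,(.481,.371,z))).tolist() for z in (zt,zt-.135+.02)])
r=[r for r in regions_of(a,'mill')]
for q in r:
    m=q['region'];ys,xs=np.nonzero(m);pc=cv2.PCACompute(np.c_[xs,ys].astype(np.float32),None)
    print(q['conf'],q['centre'],pc[1][0],ys.min(),ys.max())
for t in (0,.1,.2,-.1,-.2):
    for ax in (0,1):
        v=np.zeros(3);v[ax]=np.sin(t);v[2]=-np.cos(t);c=np.array([.481,.371,.149])
        d=proj(a,c+v*.09)-proj(a,c-v*.02);print(t,'xy'[ax],(d/np.linalg.norm(d)).round(3),np.linalg.norm(d).round(1))
E
```

```text
[[414, 269], [382, 387]]
[[421, 239], [389, 362]]
0.68 [479.5, 301.8] [-0.23488213  0.9720238 ] 269 330
0.68 [228.9, 209.7] [-0.10956652  0.99397945] 193 240
0.58 [294.9, 217.3] [ 0.9966955 -0.081228 ] 184 251
0 x [-0.255  0.967] 42.5
0 y [-0.255  0.967] 42.5
0.1 x [-0.297  0.955] 46.1
0.1 y [-0.134  0.991] 44.1
0.2 x [-0.332  0.943] 49.3
0.2 y [-0.018  1.   ] 45.8
-0.1 x [-0.206  0.979] 38.7
-0.1 y [-0.38   0.925] 41.3
-0.2 x [-0.145  0.989] 34.6
-0.2 y [-0.504  0.864] 40.4
```

```bash
python3 -m pendant '[{"x":0,"y":0,"z":-0.05,"rx":0,"ry":0,"rz":0,"claw":0.2},{"x":0,"y":0,"z":-0.09,"rx":0,"ry":0,"rz":0,"claw":0.2},{"x":0,"y":0,"z":-0.11,"rx":0,"ry":0,"rz":0,"claw":0.2},{"x":0,"y":0,"z":-0.12,"rx":0,"ry":0,"rz":0,"claw":0.2},{"x":0,"y":0,"z":-0.128,"rx":0,"ry":0,"rz":0,"claw":0.2},{"x":0,"y":0,"z":-0.132,"rx":0,"ry":0,"rz":0,"claw":0.2},{"x":0,"y":0,"z":-0.134,"rx":0,"ry":0,"rz":0,"claw":0.2},{"x":0,"y":0,"z":-0.134,"rx":0,"ry":0,"rz":0,"claw":0.2}]'
```

```text
time_s: 14.15
tcp_pos: [0.4813, 0.3713, 0.0976]
ee_rot: [[1.0, 0.012, 0.0], [0.012, -1.0, 0.0], [0.0, -0.0, -1.0]]
wrist_force: [-0.2, 1.2, -1.6]
gripper_width: 0.461
gripper_force: 26.5
```

```bash
python3 -m pendant '[{"x":0,"y":0,"z":-0.006,"rx":0,"ry":0,"rz":0,"claw":0.2},{"x":0,"y":0,"z":-0.008,"rx":0,"ry":0,"rz":0,"claw":0.2},{"x":0,"y":0,"z":-0.008,"rx":0,"ry":0,"rz":0,"claw":0.2},{"x":0,"y":0,"z":-0.008,"rx":0,"ry":0,"rz":0,"claw":0.2},{"x":0,"y":0,"z":-0.008,"rx":0,"ry":0,"rz":0,"claw":0.2},{"x":0,"y":0,"z":-0.008,"rx":0,"ry":0,"rz":0,"claw":0.2},{"x":0,"y":0,"z":-0.008,"rx":0,"ry":0,"rz":0,"claw":0.2},{"x":0,"y":0,"z":-0.008,"rx":0,"ry":0,"rz":0,"claw":0.2}]'
```

```text
time_s: 15.15
tcp_pos: [0.4819, 0.3716, 0.0968]
ee_rot: [[1.0, 0.012, 0.002], [0.012, -1.0, 0.001], [0.002, -0.001, -1.0]]
wrist_force: [-0.3, -0.1, 5.1]
gripper_width: 0.459
gripper_force: 28.0
```

Contact (5 N up). I release, then rise.

```bash
python3 -m pendant '[{"x":0,"y":0,"z":0,"rx":0,"ry":0,"rz":0,"claw":1},{"x":0,"y":0,"z":0,"rx":0,"ry":0,"rz":0,"claw":1},{"x":0,"y":0,"z":0,"rx":0,"ry":0,"rz":0,"claw":1},{"x":0,"y":0,"z":0,"rx":0,"ry":0,"rz":0,"claw":1},{"x":0,"y":0,"z":0,"rx":0,"ry":0,"rz":0,"claw":1},{"x":0,"y":0,"z":0,"rx":0,"ry":0,"rz":0,"claw":1},{"x":0,"y":0,"z":0.1,"rx":0,"ry":0,"rz":0,"claw":1},{"x":0,"y":0,"z":0.2,"rx":0,"ry":0,"rz":0,"claw":1}]'
python3 -m pendant '[{"x":0,"y":0,"z":0.15,"rx":0,"ry":0,"rz":0,"claw":1},{"x":0,"y":0,"z":0.3,"rx":0,"ry":0,"rz":0,"claw":1},{"x":0,"y":-0.1,"z":0.4,"rx":0,"ry":0,"rz":0,"claw":0},{"x":0,"y":-0.25,"z":0.4,"rx":0,"ry":0,"rz":0,"claw":0},{"x":0,"y":-0.4,"z":0.4,"rx":0,"ry":0,"rz":0,"claw":0},{"x":0.1,"y":-0.55,"z":0.4,"rx":0,"ry":0,"rz":0,"claw":0},{"x":0.2,"y":-0.7,"z":0.4,"rx":0,"ry":0,"rz":0,"claw":0},{"x":0.26,"y":-0.76,"z":0.4,"rx":0,"ry":0,"rz":0,"claw":0}]'
python3 - <<'E'
from h import *
a=capture('scene')
q=regions_of(a,'mill')
for r in q:
    ys,xs=np.nonzero(r['region']);print(r['conf'],r['centre'],cv2.PCACompute(np.c_[xs,ys].astype(np.float32),None)[1][0],ys.min(),ys.max(),atz(a,(xs[ys>ys.max()-4].mean(),ys.max()),.006).round(3))
print(proj(a,(.481,.371,.073)),proj(a,(.481,.371,.006)))
E
```

```text
time_s: 16.15
tcp_pos: [0.4811, 0.3711, 0.1458]
ee_rot: [[1.0, 0.012, -0.001], [0.012, -1.0, -0.001], [-0.001, 0.001, -1.0]]
wrist_force: [-0.3, -0.4, 0.7]
gripper_width: 1.0
gripper_force: 0.0
time_s: 17.15
tcp_pos: [0.5469, 0.1793, 0.2456]
ee_rot: [[1.0, 0.01, 0.0], [0.01, -1.0, 0.0], [0.0, -0.0, -1.0]]
wrist_force: [0.2, 0.7, -0.5]
gripper_width: 0.402
gripper_force: 0.0
0.86 [474.6, 313.9] [-0.2591818   0.96582854] 283 342 [0.498 0.387 0.006]
0.86 [229.5, 208.9] [-0.11757621  0.99306387] 193 221 [ 0.577 -0.283  0.006]
[477.82884844 310.36568513] [471.68314841 333.21447728]
```

The mill stands upright on the mat near its centre. Next is the white wing: descend outside it with the fingers shut.

```bash
python3 -m pendant '[{"x":0,"y":0,"z":-0.1,"rx":0,"ry":0,"rz":0,"claw":0},{"x":0,"y":0,"z":-0.2,"rx":0,"ry":0,"rz":0,"claw":0},{"x":0,"y":0,"z":-0.35,"rx":0,"ry":0,"rz":0,"claw":0},{"x":0,"y":0,"z":-0.5,"rx":0,"ry":0,"rz":0,"claw":0},{"x":0,"y":0,"z":-0.6,"rx":0,"ry":0,"rz":0,"claw":0},{"x":0,"y":0,"z":-0.62,"rx":0,"ry":0,"rz":0,"claw":0},{"x":0,"y":0,"z":-0.62,"rx":0,"ry":0,"rz":0,"claw":0},{"x":0,"y":-0.08,"z":-0.62,"rx":0,"ry":0,"rz":0,"claw":0}]'
```

```text
time_s: 18.25
tcp_pos: [0.5473, 0.1623, 0.092]
ee_rot: [[1.0, 0.014, 0.003], [0.014, -1.0, 0.001], [0.003, -0.001, -1.0]]
wrist_force: [0.2, -0.5, 0.9]
gripper_width: 0.005
gripper_force: 0.0
```

```bash
python3 -m pendant '[{"x":0,"y":-0.08,"z":0,"rx":0,"ry":0,"rz":0,"claw":0},{"x":0.01,"y":-0.16,"z":0,"rx":0,"ry":0,"rz":0,"claw":0},{"x":0.03,"y":-0.24,"z":0,"rx":0,"ry":0,"rz":0,"claw":0},{"x":0.06,"y":-0.3,"z":0,"rx":0,"ry":0,"rz":0,"claw":0},{"x":0.09,"y":-0.36,"z":0,"rx":0,"ry":0,"rz":0,"claw":0},{"x":0.14,"y":-0.42,"z":0,"rx":0,"ry":0,"rz":0,"claw":0},{"x":0.2,"y":-0.47,"z":0,"rx":0,"ry":0,"rz":0,"claw":0},{"x":0.26,"y":-0.51,"z":0,"rx":0,"ry":0,"rz":0,"claw":0}]'
```

```text
time_s: 19.25
tcp_pos: [0.6117, 0.0327, 0.09]
ee_rot: [[1.0, 0.011, -0.002], [0.011, -1.0, -0.0], [-0.002, 0.0, -1.0]]
wrist_force: [-1.6, 2.8, 0.5]
gripper_width: 0.005
gripper_force: 1.2
```

```bash
python3 -m pendant '[{"x":0.05,"y":-0.02,"z":0,"rx":0,"ry":0,"rz":0,"claw":0},{"x":0.1,"y":-0.04,"z":0,"rx":0,"ry":0,"rz":0,"claw":0},{"x":0.14,"y":-0.05,"z":0,"rx":0,"ry":0,"rz":0,"claw":0},{"x":0.165,"y":-0.06,"z":0,"rx":0,"ry":0,"rz":0,"claw":0},{"x":0.18,"y":-0.06,"z":0,"rx":0,"ry":0,"rz":0,"claw":0},{"x":0.19,"y":-0.06,"z":0,"rx":0,"ry":0,"rz":0,"claw":0},{"x":0.195,"y":-0.06,"z":0,"rx":0,"ry":0,"rz":0,"claw":0},{"x":0.195,"y":-0.06,"z":0,"rx":0,"ry":0,"rz":0,"claw":0}]'
```

```text
time_s: 20.25
tcp_pos: [0.6599, 0.0186, 0.0905]
ee_rot: [[1.0, 0.012, -0.0], [0.012, -1.0, -0.0], [-0.0, 0.0, -1.0]]
wrist_force: [-2.2, -1.4, -0.8]
gripper_width: 0.004
gripper_force: 1.0
```

```bash
python3 -m pendant '[{"x":0.004,"y":0,"z":0,"rx":0,"ry":0,"rz":0,"claw":0},{"x":0.008,"y":0,"z":0,"rx":0,"ry":0,"rz":0,"claw":0},{"x":0.012,"y":0,"z":0,"rx":0,"ry":0,"rz":0,"claw":0},{"x":0.014,"y":0,"z":0,"rx":0,"ry":0,"rz":0,"claw":0},{"x":0.016,"y":0,"z":0,"rx":0,"ry":0,"rz":0,"claw":0},{"x":0.018,"y":0,"z":0,"rx":0,"ry":0,"rz":0,"claw":0},{"x":0.02,"y":0,"z":0,"rx":0,"ry":0,"rz":0,"claw":0},{"x":0.02,"y":0,"z":0,"rx":0,"ry":0,"rz":0,"claw":0}]'
```

```text
time_s: 21.25
tcp_pos: [0.665, 0.0187, 0.0906]
ee_rot: [[1.0, 0.012, -0.0], [0.012, -1.0, -0.0], [-0.0, 0.0, -1.0]]
wrist_force: [-3.1, -1.5, 0.1]
gripper_width: 0.002
gripper_force: 1.4
```

```bash
python3 -m pendant '[{"x":0.004,"y":0,"z":0,"rx":0,"ry":0,"rz":0,"claw":0},{"x":0.008,"y":0,"z":0,"rx":0,"ry":0,"rz":0,"claw":0},{"x":0.01,"y":0,"z":0,"rx":0,"ry":0,"rz":0,"claw":0},{"x":0.012,"y":0,"z":0,"rx":0,"ry":0,"rz":0,"claw":0},{"x":0.014,"y":0,"z":0,"rx":0,"ry":0,"rz":0,"claw":0},{"x":0.016,"y":0,"z":0,"rx":0,"ry":0,"rz":0,"claw":0},{"x":0.016,"y":0,"z":0,"rx":0,"ry":0,"rz":0,"claw":0},{"x":0.016,"y":0,"z":0,"rx":0,"ry":0,"rz":0,"claw":0}]'
```

```text
time_s: 22.25
tcp_pos: [0.6647, 0.0186, 0.0906]
ee_rot: [[1.0, 0.012, -0.009], [0.012, -1.0, -0.001], [-0.009, 0.001, -1.0]]
wrist_force: [-11.6, -0.5, 6.8]
gripper_width: 0.004
gripper_force: 6.3
```

The white wing is against its stop (the force rose to 11.6 N at x=0.665). I lift and go to the robot side of the flap.

```bash
python3 -m pendant '[{"x":-0.04,"y":0,"z":0.05,"rx":0,"ry":0,"rz":0,"claw":0},{"x":-0.06,"y":0,"z":0.2,"rx":0,"ry":0,"rz":0,"claw":0},{"x":-0.1,"y":0,"z":0.4,"rx":0,"ry":0,"rz":0,"claw":0},{"x":-0.3,"y":-0.03,"z":0.45,"rx":0,"ry":0,"rz":0,"claw":0},{"x":-0.5,"y":-0.06,"z":0.45,"rx":0,"ry":0,"rz":0,"claw":0},{"x":-0.72,"y":-0.1,"z":0.45,"rx":0,"ry":0,"rz":0,"claw":0},{"x":-0.9,"y":-0.12,"z":0.45,"rx":0,"ry":0,"rz":0,"claw":0},{"x":-0.95,"y":-0.12,"z":0.45,"rx":0,"ry":0,"rz":0,"claw":0}]'
python3 - <<'E'
from h import *
b=capture('top');save(cv2.resize(b['color'][160:290,240:440],(800,520),interpolation=cv2.INTER_CUBIC),'t2.png')
E
```

```text
time_s: 23.25
tcp_pos: [0.4309, -0.011, 0.2047]
ee_rot: [[1.0, 0.012, 0.006], [0.012, -1.0, 0.002], [0.006, -0.002, -1.0]]
wrist_force: [0.1, 0.4, 0.5]
gripper_width: 0.009
gripper_force: 0.0
```

View pics/t2.png

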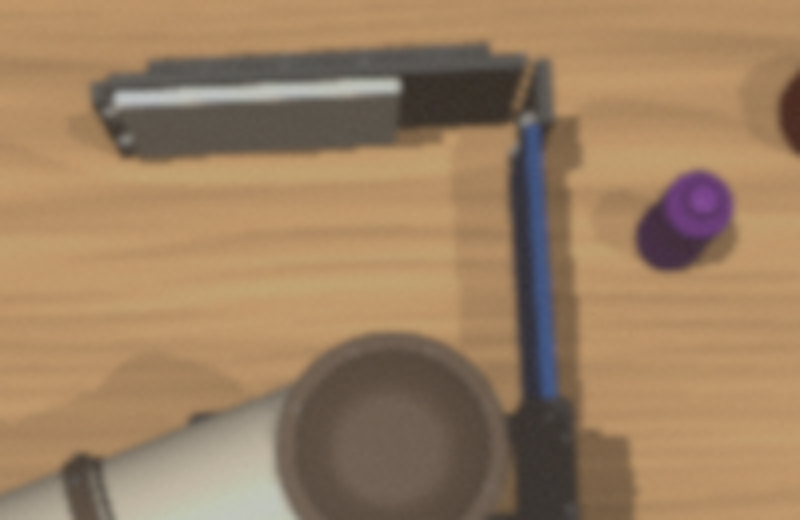

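The white wing lies flat along the back, (115,95)→(400,85) in the crop, and the blue wing is still open at (540,260). I descend in front of the flap.

```bash
python3 -m pendant '[{"x":0,"y":0,"z":-0.1,"rx":0,"ry":0,"rz":0,"claw":0},{"x":0,"y":0,"z":-0.25,"rx":0,"ry":0,"rz":0,"claw":0},{"x":0,"y":0,"z":-0.4,"rx":0,"ry":0,"rz":0,"claw":0},{"x":0,"y":0,"z":-0.45,"rx":0,"ry":0,"rz":0,"claw":0},{"x":0,"y":0,"z":-0.45,"rx":0,"ry":0,"rz":0,"claw":0},{"x":0.05,"y":-0.01,"z":-0.45,"rx":0,"ry":0,"rz":0,"claw":0},{"x":0.1,"y":-0.02,"z":-0.45,"rx":0,"ry":0,"rz":0,"claw":0},{"x":0.14,"y":-0.02,"z":-0.45,"rx":0,"ry":0,"rz":0,"claw":0}]'
python3 -m pendant '[{"x":0.05,"y":0.01,"z":0,"rx":0,"ry":0,"rz":0,"claw":0},{"x":0.1,"y":0.01,"z":0,"rx":0,"ry":0,"rz":0,"claw":0},{"x":0.14,"y":0,"z":0,"rx":0,"ry":0,"rz":0,"claw":0},{"x":0.18,"y":-0.01,"z":0,"rx":0,"ry":0,"rz":0,"claw":0},{"x":0.22,"y":-0.03,"z":0,"rx":0,"ry":0,"rz":0,"claw":0},{"x":0.26,"y":-0.05,"z":0,"rx":0,"ry":0,"rz":0,"claw":0},{"x":0.3,"y":-0.08,"z":0,"rx":0,"ry":0,"rz":0,"claw":0},{"x":0.335,"y":-0.12,"z":0,"rx":0,"ry":0,"rz":0,"claw":0}]'
```

```text
time_s: 24.3
tcp_pos: [0.4676, -0.0164, 0.0911]
ee_rot: [[1.0, 0.011, 0.001], [0.011, -1.0, 0.0], [0.001, -0.0, -1.0]]
wrist_force: [-1.7, 0.9, 0.6]
gripper_width: 0.004
gripper_force: 0.9
time_s: 25.3
tcp_pos: [0.551, -0.0467, 0.0905]
ee_rot: [[1.0, 0.012, 0.0], [0.012, -1.0, 0.0], [0.0, -0.0, -1.0]]
wrist_force: [-0.9, 0.6, 0.3]
gripper_width: 0.003
gripper_force: 0.8
```

```bash
python3 -m pendant '[{"x":0.02,"y":-0.02,"z":0,"rx":0,"ry":0,"rz":0,"claw":0},{"x":0.03,"y":-0.04,"z":0,"rx":0,"ry":0,"rz":0,"claw":0},{"x":0.045,"y":-0.06,"z":0,"rx":0,"ry":0,"rz":0,"claw":0},{"x":0.055,"y":-0.08,"z":0,"rx":0,"ry":0,"rz":0,"claw":0},{"x":0.06,"y":-0.095,"z":0,"rx":0,"ry":0,"rz":0,"claw":0},{"x":0.065,"y":-0.105,"z":0,"rx":0,"ry":0,"rz":0,"claw":0},{"x":0.065,"y":-0.11,"z":0,"rx":0,"ry":0,"rz":0,"claw":0},{"x":0.065,"y":-0.11,"z":0,"rx":0,"ry":0,"rz":0,"claw":0}]'
```

```text
time_s: 26.3
tcp_pos: [0.5668, -0.0738, 0.0906]
ee_rot: [[1.0, 0.012, 0.001], [0.012, -1.0, -0.0], [0.001, 0.0, -1.0]]
wrist_force: [0.6, 1.2, -0.1]
gripper_width: 0.005
gripper_force: 0.2
```

```bash
python3 -m pendant '[{"x":0,"y":-0.005,"z":0,"rx":0,"ry":0,"rz":0,"claw":0},{"x":0,"y":-0.01,"z":0,"rx":0,"ry":0,"rz":0,"claw":0},{"x":0,"y":-0.012,"z":0,"rx":0,"ry":0,"rz":0,"claw":0},{"x":0,"y":-0.014,"z":0,"rx":0,"ry":0,"rz":0,"claw":0},{"x":0,"y":-0.016,"z":0,"rx":0,"ry":0,"rz":0,"claw":0},{"x":0,"y":-0.018,"z":0,"rx":0,"ry":0,"rz":0,"claw":0},{"x":0,"y":-0.018,"z":0,"rx":0,"ry":0,"rz":0,"claw":0},{"x":0,"y":-0.018,"z":0,"rx":0,"ry":0,"rz":0,"claw":0}]'
python3 -m pendant '[{"x":0,"y":-0.002,"z":0,"rx":0,"ry":0,"rz":0,"claw":0},{"x":0,"y":-0.004,"z":0,"rx":0,"ry":0,"rz":0,"claw":0},{"x":0,"y":-0.006,"z":0,"rx":0,"ry":0,"rz":0,"claw":0},{"x":0,"y":-0.008,"z":0,"rx":0,"ry":0,"rz":0,"claw":0},{"x":0,"y":-0.01,"z":0,"rx":0,"ry":0,"rz":0,"claw":0},{"x":0,"y":-0.01,"z":0,"rx":0,"ry":0,"rz":0,"claw":0},{"x":0,"y":-0.01,"z":0,"rx":0,"ry":0,"rz":0,"claw":0},{"x":0,"y":-0.01,"z":0,"rx":0,"ry":0,"rz":0,"claw":0}]'
```

```text
time_s: 27.3
tcp_pos: [0.5665, -0.0783, 0.0905]
ee_rot: [[1.0, 0.012, -0.0], [0.012, -1.0, -0.0], [-0.0, 0.0, -1.0]]
wrist_force: [0.9, 0.9, 1.4]
gripper_width: 0.003
gripper_force: 0.5
time_s: 28.3
tcp_pos: [0.5664, -0.0808, 0.0905]
ee_rot: [[1.0, 0.012, -0.0], [0.012, -1.0, -0.0], [-0.0, 0.0, -1.0]]
wrist_force: [1.3, 1.2, -0.7]
gripper_width: 0.001
gripper_force: 0.4
```

```bash
python3 -m pendant '[{"x":0,"y":-0.002,"z":0,"rx":0,"ry":0,"rz":0,"claw":0},{"x":0,"y":-0.004,"z":0,"rx":0,"ry":0,"rz":0,"claw":0},{"x":0,"y":-0.006,"z":0,"rx":0,"ry":0,"rz":0,"claw":0},{"x":0,"y":-0.008,"z":0,"rx":0,"ry":0,"rz":0,"claw":0},{"x":0,"y":-0.01,"z":0,"rx":0,"ry":0,"rz":0,"claw":0},{"x":0,"y":-0.01,"z":0,"rx":0,"ry":0,"rz":0,"claw":0},{"x":0,"y":-0.01,"z":0,"rx":0,"ry":0,"rz":0,"claw":0},{"x":0,"y":-0.01,"z":0,"rx":0,"ry":0,"rz":0,"claw":0}]'
```

```text
time_s: 29.3
tcp_pos: [0.5664, -0.0833, 0.0905]
ee_rot: [[1.0, 0.012, -0.0], [0.012, -1.0, -0.0], [-0.0, 0.0, -1.0]]
wrist_force: [0.3, 1.3, 0.6]
gripper_width: 0.003
gripper_force: 0.4
```

```bash
python3 -m pendant '[{"x":0,"y":-0.002,"z":0,"rx":0,"ry":0,"rz":0,"claw":0},{"x":0,"y":-0.004,"z":0,"rx":0,"ry":0,"rz":0,"claw":0},{"x":0,"y":-0.006,"z":0,"rx":0,"ry":0,"rz":0,"claw":0},{"x":0,"y":-0.008,"z":0,"rx":0,"ry":0,"rz":0,"claw":0},{"x":0,"y":-0.01,"z":0,"rx":0,"ry":0,"rz":0,"claw":0},{"x":0,"y":-0.012,"z":0,"rx":0,"ry":0,"rz":0,"claw":0},{"x":0,"y":-0.012,"z":0,"rx":0,"ry":0,"rz":0,"claw":0},{"x":0,"y":-0.012,"z":0,"rx":0,"ry":0,"rz":0,"claw":0}]'
```

```text
time_s: 30.3
tcp_pos: [0.5665, -0.0855, 0.0905]
ee_rot: [[1.0, 0.012, 0.0], [0.012, -1.0, 0.001], [0.0, -0.001, -1.0]]
wrist_force: [1.1, 5.3, 0.1]
gripper_width: 0.005
gripper_force: 2.5
```

The flap meets the wing (5.3 N). I back off, lift over to the outer side of the blue wing, and take one check picture.

```bash
python3 -m pendant '[{"x":0,"y":0.04,"z":0,"rx":0,"ry":0,"rz":0,"claw":0},{"x":0,"y":0.06,"z":0.1,"rx":0,"ry":0,"rz":0,"claw":0},{"x":0,"y":0.06,"z":0.25,"rx":0,"ry":0,"rz":0,"claw":0},{"x":0,"y":0.06,"z":0.42,"rx":0,"ry":0,"rz":0,"claw":0},{"x":-0.05,"y":-0.05,"z":0.45,"rx":0,"ry":0,"rz":0,"claw":0},{"x":-0.1,"y":-0.18,"z":0.45,"rx":0,"ry":0,"rz":0,"claw":0},{"x":-0.16,"y":-0.28,"z":0.45,"rx":0,"ry":0,"rz":0,"claw":0},{"x":-0.16,"y":-0.28,"z":0.45,"rx":0,"ry":0,"rz":0,"claw":0}]'
python3 - <<'E'
from h import *
a=capture('scene');save(cv2.resize(a['color'][150:340,180:400],(695,600),interpolation=cv2.INTER_CUBIC),'s4.png')
E
```

```text
time_s: 31.3
tcp_pos: [0.525, -0.1576, 0.2029]
ee_rot: [[1.0, 0.009, -0.001], [0.009, -1.0, -0.0], [-0.001, 0.0, -1.0]]
wrist_force: [0.1, 0.1, -0.7]
gripper_width: 0.006
gripper_force: 0.0
```

View pics/s4.png

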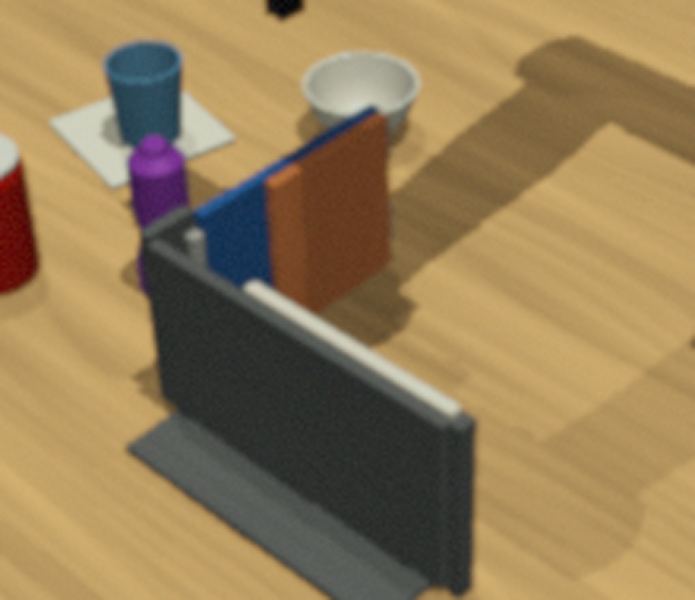

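The flap (330,210) lies flat against the inner face of the blue wing, which is still open, and the white wing (350,345) is flat along the back. Now the blue wing.

```bash
python3 -m pendant '[{"x":0,"y":0,"z":-0.1,"rx":0,"ry":0,"rz":0,"claw":0},{"x":0,"y":0,"z":-0.25,"rx":0,"ry":0,"rz":0,"claw":0},{"x":0,"y":0,"z":-0.4,"rx":0,"ry":0,"rz":0,"claw":0},{"x":0,"y":0,"z":-0.45,"rx":0,"ry":0,"rz":0,"claw":0},{"x":0,"y":0,"z":-0.45,"rx":0,"ry":0,"rz":0,"claw":0},{"x":0,"y":0.02,"z":-0.45,"rx":0,"ry":0,"rz":0,"claw":0},{"x":0,"y":0.05,"z":-0.45,"rx":0,"ry":0,"rz":0,"claw":0},{"x":0,"y":0.08,"z":-0.45,"rx":0,"ry":0,"rz":0,"claw":0}]'
python3 -m pendant '[{"x":0,"y":0.06,"z":0,"rx":0,"ry":0,"rz":0,"claw":0},{"x":0,"y":0.13,"z":0,"rx":0,"ry":0,"rz":0,"claw":0},{"x":0.015,"y":0.21,"z":0,"rx":0,"ry":0,"rz":0,"claw":0},{"x":0.03,"y":0.28,"z":0,"rx":0,"ry":0,"rz":0,"claw":0},{"x":0.06,"y":0.35,"z":0,"rx":0,"ry":0,"rz":0,"claw":0},{"x":0.1,"y":0.41,"z":0,"rx":0,"ry":0,"rz":0,"claw":0},{"x":0.145,"y":0.46,"z":0,"rx":0,"ry":0,"rz":0,"claw":0},{"x":0.195,"y":0.51,"z":0,"rx":0,"ry":0,"rz":0,"claw":0}]'
```

```text
time_s: 32.35
tcp_pos: [0.527, -0.1356, 0.0914]
ee_rot: [[1.0, 0.012, 0.002], [0.012, -1.0, 0.0], [0.002, -0.0, -1.0]]
wrist_force: [0.1, 0.5, -0.5]
gripper_width: 0.008
gripper_force: 0.0
time_s: 33.35
tcp_pos: [0.5746, -0.0083, 0.0901]
ee_rot: [[1.0, 0.012, -0.003], [0.012, -1.0, -0.001], [-0.003, 0.001, -1.0]]
wrist_force: [-1.0, -4.3, -0.3]
gripper_width: 0.007
gripper_force: 2.0
```

```bash
python3 -m pendant '[{"x":0.06,"y":0.04,"z":0,"rx":0,"ry":0,"rz":0,"claw":0},{"x":0.12,"y":0.075,"z":0,"rx":0,"ry":0,"rz":0,"claw":0},{"x":0.16,"y":0.09,"z":0,"rx":0,"ry":0,"rz":0,"claw":0},{"x":0.19,"y":0.1,"z":0,"rx":0,"ry":0,"rz":0,"claw":0},{"x":0.21,"y":0.105,"z":0,"rx":0,"ry":0,"rz":0,"claw":0},{"x":0.225,"y":0.105,"z":0,"rx":0,"ry":0,"rz":0,"claw":0},{"x":0.235,"y":0.105,"z":0,"rx":0,"ry":0,"rz":0,"claw":0},{"x":0.235,"y":0.105,"z":0,"rx":0,"ry":0,"rz":0,"claw":0}]'
python3 -m pendant '[{"x":0.004,"y":0,"z":0,"rx":0,"ry":0,"rz":0,"claw":0},{"x":0.008,"y":0,"z":0,"rx":0,"ry":0,"rz":0,"claw":0},{"x":0.011,"y":0,"z":0,"rx":0,"ry":0,"rz":0,"claw":0},{"x":0.014,"y":0,"z":0,"rx":0,"ry":0,"rz":0,"claw":0},{"x":0.017,"y":0,"z":0,"rx":0,"ry":0,"rz":0,"claw":0},{"x":0.02,"y":0,"z":0,"rx":0,"ry":0,"rz":0,"claw":0},{"x":0.02,"y":0,"z":0,"rx":0,"ry":0,"rz":0,"claw":0},{"x":0.02,"y":0,"z":0,"rx":0,"ry":0,"rz":0,"claw":0}]'
```

```text
time_s: 34.35
tcp_pos: [0.634, 0.018, 0.0903]
ee_rot: [[1.0, 0.012, -0.0], [0.012, -1.0, 0.001], [0.0, -0.001, -1.0]]
wrist_force: [-3.6, 1.2, -1.9]
gripper_width: 0.005
gripper_force: 1.6
time_s: 35.35
tcp_pos: [0.6394, 0.0176, 0.0907]
ee_rot: [[1.0, 0.012, 0.001], [0.012, -1.0, 0.0], [0.001, -0.0, -1.0]]
wrist_force: [-2.9, 1.9, -0.7]
gripper_width: 0.007
gripper_force: 1.5
```

```bash
python3 -m pendant '[{"x":0.003,"y":0,"z":0,"rx":0,"ry":0,"rz":0,"claw":0},{"x":0.006,"y":0,"z":0,"rx":0,"ry":0,"rz":0,"claw":0},{"x":0.009,"y":0,"z":0,"rx":0,"ry":0,"rz":0,"claw":0},{"x":0.012,"y":0,"z":0,"rx":0,"ry":0,"rz":0,"claw":0},{"x":0.014,"y":0,"z":0,"rx":0,"ry":0,"rz":0,"claw":0},{"x":0.016,"y":0,"z":0,"rx":0,"ry":0,"rz":0,"claw":0},{"x":0.016,"y":0,"z":0,"rx":0,"ry":0,"rz":0,"claw":0},{"x":0.016,"y":0,"z":0,"rx":0,"ry":0,"rz":0,"claw":0}]'
```

```text
time_s: 36.35
tcp_pos: [0.6409, 0.0175, 0.0907]
ee_rot: [[1.0, 0.012, -0.004], [0.012, -1.0, -0.0], [-0.004, 0.0, -1.0]]
wrist_force: [-9.3, 3.7, 4.8]
gripper_width: 0.007
gripper_force: 4.5
```

It stopped at x=0.641, 24 mm from the white wing's stop, as the layers require. I back off, lift, retreat and check.

```bash
python3 -m pendant '[{"x":-0.04,"y":0,"z":0,"rx":0,"ry":0,"rz":0,"claw":0},{"x":-0.1,"y":0,"z":0.1,"rx":0,"ry":0,"rz":0,"claw":0},{"x":-0.2,"y":0,"z":0.3,"rx":0,"ry":0,"rz":0,"claw":0},{"x":-0.4,"y":0,"z":0.5,"rx":0,"ry":0,"rz":0,"claw":0},{"x":-0.6,"y":0,"z":0.6,"rx":0,"ry":0,"rz":0,"claw":0},{"x":-0.8,"y":0,"z":0.7,"rx":0,"ry":0,"rz":0,"claw":0},{"x":-0.9,"y":0,"z":0.7,"rx":0,"ry":0,"rz":0,"claw":0},{"x":-0.9,"y":0,"z":0.7,"rx":0,"ry":0,"rz":0,"claw":0}]'
python3 - <<'E'
from h import *
a=capture('scene');b=capture('top')
save(np.vstack([cv2.resize(a['color'][150:400,130:530],(560,350),interpolation=cv2.INTER_CUBIC),cv2.resize(b['color'][160:280,240:508],(560,250),interpolation=cv2.INTER_CUBIC)]),'f.png')
for l,z in (('jar',.12),('canister',.11),('bowl',.05),('cup',.075)):
    for r in regions_of(b,l)[:1]: print(l,atz(b,r['centre'],z).round(3))
E
```

```text
time_s: 37.35
tcp_pos: [0.4179, 0.0171, 0.2672]
ee_rot: [[1.0, 0.012, 0.006], [0.012, -1.0, 0.001], [0.006, -0.001, -1.0]]
wrist_force: [0.7, -0.4, -0.2]
gripper_width: 0.002
gripper_force: 0.0
jar [0.701 0.319 0.12 ]
canister [ 0.677 -0.315  0.11 ]
bowl [ 0.351 -0.25   0.05 ]
cup [ 0.487 -0.375  0.075]
```

View pics/f.png

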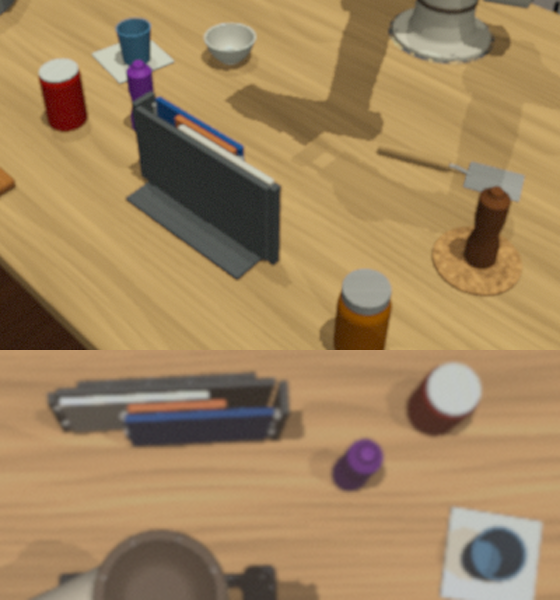

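The picture shows the guard folded in the order white, copper, blue (bottom view, rows 397, 407 and 415). The mill stands upright on the mat at (485,230), and everything else is in place within measuring noise. I hand the job in.

```bash
python3 -c "
from station import *
print(finish_job())"
```

```text
the job is handed in; nothing more can be done
None
```

I've handed the job in at about 37 s: the mill stands upright on the cork mat, and the guard is folded flat in the order asked (white wing, flap onto the blue wing, blue wing last), with nothing else seen to move; the first grasp came up empty, so I repeated it.

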